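Tap a stuck clock movement out of its case

ROBOT

A 6-joint arm with a two-finger parallel gripper is mounted at the origin on the work surface. World frame = base frame: x ahead of the robot, y to its left, z up, the work surface at z = 0. Lengths are in m, angles in rad, forces in N, time in s.
With the tool pointing down it reaches from about 0.4 to 0.925 m from the base axis. Payload 3.4 kg.
Tool frame: the origin (TCP) lies midway between the tips of the shut fingers; the grasp point (between the pads) lies 19 mm behind it; z points along the fingers, y is the direction in which the jaws open and shut (so a half turn about z gives the same grasp; the last joint's range is limited). The gripper opens to 85 mm and grips with 20 to 120 N. Pads are 22 mm wide; open, the fingers measure 114 mm over their backs; the gripper's body (76 mm by 85 mm) begins 54 mm behind the grasp point. The pads swing forward as they close: fully open they stand 13 mm farther back than shut.
Start: joints at [1.091, 0.307, 1.506, -0, 1.328, -0.073], TCP at [0.227, 0.528, 0.231] pointing down, gripper open.
Joint ranges: [-3.12, 3.12], [-1.05, 2.28], [0.14, 2.33], [-1.42, 4.57], [0.1, 2.73], [-2.68, 2.68]. Speed limits (rad/s): [2.57, 2.57, 3.14, 3.14, 3.14, 3.14].

INTERFACE

Orientations are given as a unit quaternion [x, y, z, w].
In Python, from plant import bot gives the robot as it stands.
- The arm moves only by the tool carry_out, never from a script. Its argument "moves" is a list of rows, each an object of numbers: "fingers": the closure, from -1 (fully open) to 1 (shut); "dx", "dy", "dz": the shift along the tool's x, y, z in mm; "yaw": the turn about the tool's z in rad. In form: [{"fingers": .., "dx": .., "dy": .., "dz": .., "yaw": ..}, ...]. A call has 1 to 10 rows; each row is the pose to reach, as a shift and turn from the pose commanded when the call began, along the tool's axes at that moment; what a row does not reach only later rows make up. A row lasts 1/8 s, in which the tool goes at most 62.5 mm and 10.7 degrees, less where a joint would pass 70% of its speed; a pose out of reach is approached as far as the arm can. A call with a gripper value outside its range is refused whole. The fingers move at their own pace and stop on an object; "grip_force" is the grip in N (left out, the last holds). Time passes only in rows, so rows that repeat a pose let the fingers close. It gives the time, the measured TCP pose, the force and the opening at its end, in the units of the state.
- bot.get_obs(): the state, without advancing time (a new reading comes with each control period).
- bot.snapshot(name): name is "side" or "top"; returns a dict with "img" (400x640x3 uint8, blue, green, red), "fx", "fy", "cx", "cy" (pixels), "D" ([k1, k2, p1, p2, k3] as OpenCV has them; the pictures are not rectified), "extrinsics" (4x4, takes a point from world to camera coordinates). Camera axes: x right, y down, z forward; pixel columns grow to the right and rows downward; lengths in m; the calibration is good to about 2 mm. A picture is of the moment at which its call begins. There is no depth.
- bot.close_job(): hands the job in, once; it reports no verdict.
The state is a dict: "time_s": time; "joints": joint angles; "qvel": joint speeds; "joint_efforts": joint torques, N m; "eef_pos": TCP position; "orientation": TCP orientation; "force": force on the tool from outside, world axes, zero at the start; "ft_torque": the same for the moment, N m; "grip_width": finger opening in m.
Only numpy, scipy, OpenCV 4.12 (cv2) and the standard library are available. Lean on these libraries where they do the work, as an engineer would, in place of code of your own. Each camera call takes 0.05 s, during which the arm holds its last target.

TASK

A clock movement is stuck in its steel case on the wooden stand: pick up the mallet from the cork pad and drive the movement down with light taps on the two round bosses of its strap, changing sides each time it binds, until both ends of the strap are fully down on the rim of the case. Never bear on it with more than about 2.3 kg (23 N), and touch movement, case and stand with the mallet only. Then stand the mallet upright on the middle of its cork pad again and let go, leaving everything else on the bench where it is.

Things in the scene. Friction and masses are not known exactly. Their poses are not given: they have to be found in the camera images.
- case_stand: Fixed hollow wooden stand, 110 (x) x 150 (y) x 24 mm high, under an upright steel clock case: an open ring of outer radius 44 mm with its rim 60 mm above the table. Origin: centre of the stand's underside, on the table; y runs along the movement's strap, z up. Above 23 N from the mallet, or 1 N from gripper or arm, the movement, case or stand is damaged.
- movement: Round brass clock movement stuck in the case, on the stand's vertical axis. A steel strap 142 (y) x 20 x 5 mm crosses its top, overhanging the case at both ends. Origin: middle of the strap's underside, 9 to 13 mm above the rim at the start, 0 when fully down (a firm, slightly springy stop). Gears reach 5 mm above the boss tops, within 29 mm of the axis. It only goes down and rocks a little about x.
- ear_left (a point): Top of the domed steel boss (radius 9 mm) on the strap's +y end, 55 mm from the axis. 83 to 87 mm above the table at the start, 74 mm when fully down. Pressed here, this end slides down against 12 to 13 N of friction and stays where it is left; but once it is some 0.4 to 6 mm lower than the other end (unlike on the two sides) the movement binds and gives no more below 24 N, as it does if pressed in the middle.
- ear_right (a point): The same boss on the strap's -y end, 55 mm from the axis: 83 to 87 mm above the table at the start, 74 mm when fully down. It behaves in the same way.
- mallet_head (a point): Centre of the head of a small wooden mallet (0.24 kg) standing on one face of its head. Head: upright block 30 (x) x 34 (y) x 66 mm high, flat above and below. The round handle, 16 to 19 mm thick, leaves it level towards -x, 3 mm above the head's centre, and ends 129 mm from it. Grip the head across its 34 mm (y) from above, and tap with its lower face. z up.
- mallet: The same mallet; origin: centre of the lower face of its head.
- mallet_pad: Fixed square cork pad, 100 x 100 x 4 mm, on which the mallet stands; origin: centre of its underside, on the table; its top is 4 mm above the table.
- oil_bottle: Small amber glass bottle, 30 mm across, 66 mm high. Origin at its underside. To be left alone.
- grease_jar: Low white jar, 50 mm across, 40 mm high. Origin at its underside. To be left alone.
- screwdriver: Screwdriver lying on the table, 140 mm long. To be left alone.
- screw_cup: White ceramic cup, 60 mm across, 35 mm high. Origin at its underside. To be left alone.
- great_wheel: Brass toothed wheel lying flat, 70 mm across, 14 mm high at the hub. To be left alone.
- desk_clock: Round wooden desk clock on a foot, 106 mm high. Origin at its underside. To be left alone.

How it is judged:
By the outcome, as a careful person would: the job done as asked, in the order asked, and still so for the second after the job is handed in, with the robot touching nothing.
It also fails if it takes over 72 s, if anything falls off the work surface, if the arm or the gripper's body presses on something with over 40 N, if the wrist force passes 120 N, or if a joint passes its speed limit or range.

## Working session

There is one attempt and no reset: what is moved stays moved. The work goes in short steps, Python scripts to look and compute and a tool call to move; the robot and the scene stay as the last step left them, time stands still between calls to the robot, and variables do not carry over. Pictures are saved under pics/ and viewed, and the job is handed in when it is done.

Besides the shell and the picture viewer there is one more tool, called after ">>>" as name(argument=value, ...) on one line, values as JSON. carry_out: Moves the arm, as the interface text tells. Its arguments: {"type":"object","properties":{"moves":{"type":"array"},"grip_force":{"type":"number"}},"required":["moves"]}

```bash
ls; mkdir -p pics
cat > h.py <<'E'
import numpy as np, cv2
from plant import bot
def cam(n):
    s=bot.snapshot(n); K=np.array([[s["fx"],0,s["cx"]],[0,s["fy"],s["cy"]],[0,0,1.]]); s["K"]=K; s["D"]=np.array(s["D"],float); s["E"]=np.array(s["extrinsics"]); return s
def ray(s,uv):
    p=cv2.undistortPoints(np.array([[uv]],float),s["K"],s["D"])[0,0]
    R=s["E"][:3,:3]; t=s["E"][:3,3]; return -R.T@t, R.T@np.array([p[0],p[1],1.])
def onz(s,uv,z):
    o,d=ray(s,uv); return o+d*(z-o[2])/d[2]
def two(s1,u1,s2,u2):
    o1,d1=ray(s1,u1);o2,d2=ray(s2,u2);d1/=np.linalg.norm(d1);d2/=np.linalg.norm(d2)
    a=np.linalg.lstsq(np.c_[d1,-d2],o2-o1,rcond=None)[0]
    p,q=o1+a[0]*d1,o2+a[1]*d2; return (p+q)/2,np.linalg.norm(p-q)
def proj(s,P):
    R=s["E"][:3,:3]; return cv2.projectPoints(np.array(P,float).reshape(-1,1,3),cv2.Rodrigues(R)[0],s["E"][:3,3],s["K"],s["D"])[0][:,0]
E
python3 - <<'E'
from h import *
import pickle
for n in("top","side"):
    s=cam(n); cv2.imwrite(f"pics/{n}0.png",s["img"]); pickle.dump(s,open(n+"0.pkl","wb")); print(n,s["K"].ravel(),s["D"],s["E"])
print(bot.get_obs())
E
```

```text
pics
top [370.23349618   0.         314.38234373   0.         370.23349618
 200.90221249   0.           0.           1.        ] [0.00648637 0.         0.         0.         0.        ] [[-0.02377921 -0.9995571  -0.01789258  0.04808078]
 [-0.99882081  0.02451184 -0.0419065   0.55145283]
 [ 0.04232652  0.01687498 -0.99896131  1.17378386]
 [ 0.          0.          0.          1.        ]]
side [498.73121878   0.         329.99119887   0.         498.73121878
 190.1716657    0.           0.           1.        ] [-0.00475684  0.          0.          0.          0.        ] [[ 0.89220029 -0.4514232   0.01399062 -0.50361192]
 [-0.28403647 -0.58492017 -0.75973132  0.24368842]
 [ 0.35114374  0.67385866 -0.6500866   1.07139443]
 [ 0.          0.          0.          1.        ]]
{'time_s': 0.1, 'joints': array([ 1.09150129e+00,  3.07514935e-01,  1.50753898e+00,  7.30018721e-06,
        1.32839950e+00, -7.35320576e-02]), 'qvel': array([-0.00057531, -0.00191008, -0.003319  , -0.00010783, -0.00089973,
       -0.0008598 ]), 'joint_efforts': array([ 6.62594030e-04, -4.58530748e+01, -2.52607298e+01, -2.42053839e-04,
        5.42251859e-03,  1.83851995e-06]), 'eef_pos': array([0.22671302, 0.52774085, 0.23046498]), 'orientation': array([ 2.01493327e-01,  9.79489445e-01, -8.94097896e-04, -2.57315839e-04]), 'force': array([ 0.1113879 ,  0.1102737 , -0.70972555]), 'ft_torque': array([-0.02207279,  0.01359038,  0.04055015]), 'grip_width': 0.0850938621749345}
```

View pics/top0.png

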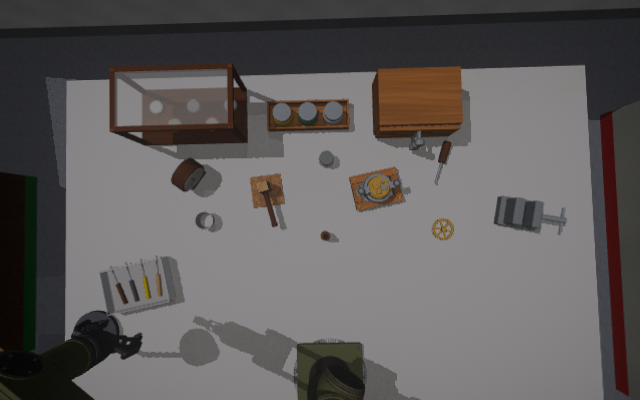

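View pics/side0.png

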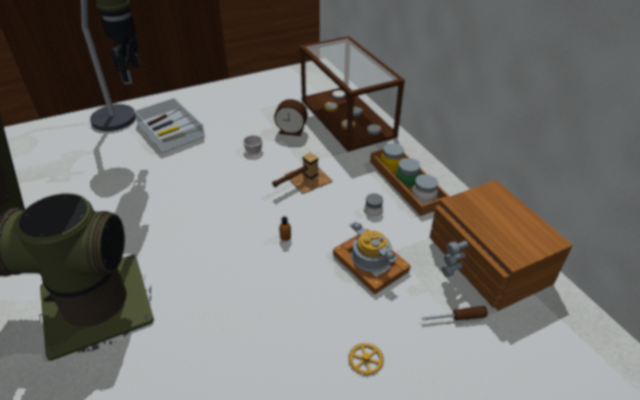

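Top view: the mallet is at about (264,188) with its handle to (273,225), and the stand is at (377,188). Side view: the mallet head is at (310,165) and the stand at (371,260). I'll zoom in on both.

Run:
```python
import pickle,cv2,numpy as np
t=pickle.load(open("top0.pkl","rb"))["img"];s=pickle.load(open("side0.pkl","rb"))["img"]
a=cv2.resize(t[165:235,235:305],(400,400),interpolation=cv2.INTER_CUBIC)
b=cv2.resize(t[155:225,342:412],(400,400),interpolation=cv2.INTER_CUBIC)
cv2.imwrite("pics/tz0.png",np.hstack([a,b]))
a=cv2.resize(s[140:210,265:335],(400,400),interpolation=cv2.INTER_CUBIC)
b=cv2.resize(s[210:300,325:415],(400,400),interpolation=cv2.INTER_CUBIC)
cv2.imwrite("pics/sz0.png",np.hstack([a,b]))
```

```text
(no output)
```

View pics/tz0.png

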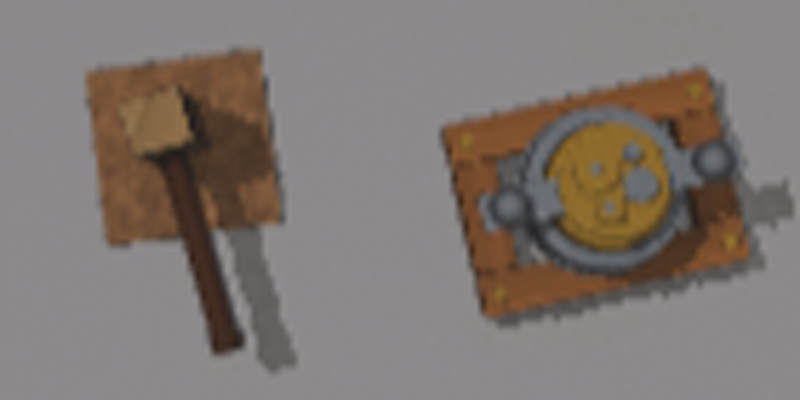

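View pics/sz0.png

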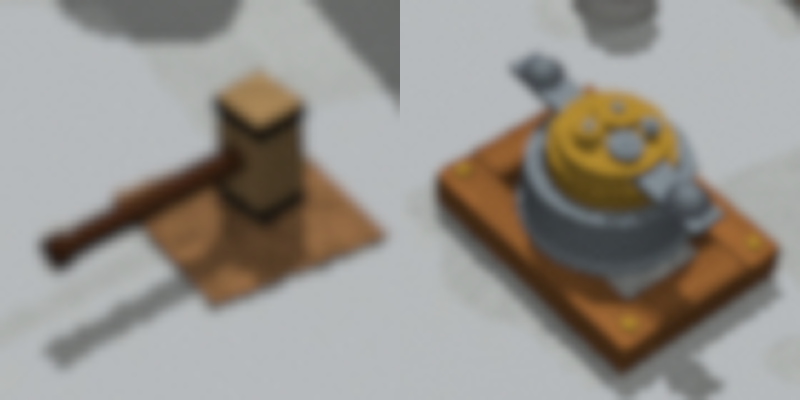

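```bash
cat > m.py <<'E'
from h import *
import pickle
T=pickle.load(open("top0.pkl","rb"));S=pickle.load(open("side0.pkl","rb"))
f=lambda p,sc,o:[(p[0]+.5)/sc-.5+o[0],(p[1]+.5)/sc-.5+o[1]]
tl=lambda x,y:f((x,y),40/7,(235,165)); tr=lambda x,y:f((x-400,y),40/7,(342,155))
sl=lambda x,y:f((x,y),40/7,(265,140)); sr=lambda x,y:f((x-400,y),40/9,(325,210))
if __name__=="__main__":
    np.set_printoptions(precision=4,suppress=True)
    def quad(s,ps,z):
        P=np.array([onz(s,p,z) for p in ps]); e=np.roll(P,-1,0)-P
        print("c",P.mean(0),"len",np.linalg.norm(e,axis=1),"ang",np.degrees(np.arctan2(e[:,1],e[:,0]))%90)
    print("pad");quad(T,[tl(88,72),tl(262,50),tl(283,222),tl(107,243)],.004)
    print("stand");quad(T,[tr(443,128),tr(708,68),tr(748,258),tr(487,315)],.024)
    quad(S,[sr(436,180),sr(620,350),sr(778,246)],.024)
    print("headtop");quad(T,[tl(120,105),tl(180,87),tl(195,140),tl(138,158)],.070)
    quad(S,[sl(216,102),sl(258,72),sl(304,102),sl(260,132)],.070)
    print(two(T,tl(157,122),S,sl(259,102)))
    print("handle end top", onz(T,tl(227,350),.04))
    print("bossL",two(T,tr(511,205),S,sr(544,68)), onz(T,tr(511,205),.085))
    print("bossR",two(T,tr(713,158),S,sr(691,186)), onz(T,tr(713,158),.085))
    a,b=onz(T,tr(511,205),.083),onz(T,tr(713,158),.083); print((a+b)/2,a-b,np.linalg.norm(a-b))
E
python3 m.py
```

```text
pad
c [0.5911 0.1875 0.004 ] len [0.0996 0.0983 0.1003 0.0977] ang [5.7524 5.7957 5.4021 5.3825]
stand
c [ 0.5874 -0.1612  0.024 ] len [0.1505 0.1076 0.1474 0.1066] ang [11.3374  9.9192 10.9535 11.5933]
c [ 0.5732 -0.1914  0.024 ] len [0.1425 0.109  0.1803] ang [12.0535 11.4569 49.2445]
headtop
c [0.5994 0.192  0.07  ] len [0.0336 0.0296 0.032  0.0301] ang [15.2898 14.7045 16.1244 17.7215]
c [0.5976 0.1886 0.07  ] len [0.0313 0.0329 0.0314 0.0318] ang [25.0067 16.8523 22.8727 16.3142]
(array([0.5998, 0.1934, 0.0659]), np.float64(0.0005648665631424976))
handle end top [0.4764 0.1613 0.04  ]
bossL (array([ 0.5779, -0.1077,  0.0823]), np.float64(0.0009360119376061126)) [ 0.5773 -0.1072  0.085 ]
bossR (array([ 0.6001, -0.2139,  0.0859]), np.float64(0.0018006177980653)) [ 0.5993 -0.2136  0.085 ]
[ 0.5885 -0.1607  0.083 ] [-0.0221  0.1066  0.    ] 0.10889519703920118
```

```bash
cat > go.py <<'E'
import sys
from h import *
from scipy.spatial.transform import Rotation as Rn
# usage: go.py x y z jawdeg   (jawdeg = angle in deg of tool y mod 180 from world +y, ccw)
o=bot.get_obs(); R=Rn.from_quat(o["orientation"]).as_matrix(); p=np.array(o["eef_pos"])
np.set_printoptions(precision=4,suppress=True)
print("t",o["time_s"],"tcp",p,"F",np.array(o["force"]),"w",o["grip_width"],"j6",o["joints"][5], "tool axes x",R[:,0],"y",R[:,1],"z",R[:,2])
if len(sys.argv)>3:
    tgt=np.array([float(v) for v in sys.argv[1:4]]); d=R.T@(tgt-p)*1000
    print("dx dy dz mm",d)
    if len(sys.argv)>4:
        a=np.radians(float(sys.argv[4])); w=np.array([-np.sin(a),np.cos(a),0]); l=R.T@w
        y=np.arctan2(-l[0],l[1]); y=(y+np.pi/2)%np.pi-np.pi/2; print("yaw",y)
E
python3 go.py 0.599 0.1922 0.14 15
```

```text
t 0.1 tcp [0.2267 0.5277 0.2305] F [ 0.1114  0.1103 -0.7097] w 0.0850938621749345 j6 -0.07353205763789054 tool axes x [-0.9188  0.3947  0.0001] y [ 0.3947  0.9188 -0.0019] z [-0.0009 -0.0016 -1.    ]
dx dy dz mm [-474.5158 -161.1775   90.6959]
yaw -0.6675649876498695
```

>>> carry_out(moves=[{"fingers": -1,"dx": -50,"dy": -17,"dz": 5,"yaw": -0.08},{"fingers": -1,"dx": -105,"dy": -36,"dz": 10,"yaw": -0.16},{"fingers": -1,"dx": -160,"dy": -54,"dz": 10,"yaw": -0.24},{"fingers": -1,"dx": -215,"dy": -73,"dz": 10,"yaw": -0.32},{"fingers": -1,"dx": -270,"dy": -92,"dz": 10,"yaw": -0.4},{"fingers": -1,"dx": -325,"dy": -110,"dz": 15,"yaw": -0.48},{"fingers": -1,"dx": -380,"dy": -129,"dz": 20,"yaw": -0.56},{"fingers": -1,"dx": -430,"dy": -146,"dz": 25,"yaw": -0.64},{"fingers": -1,"dx": -474,"dy": -161,"dz": 40,"yaw": -0.668},{"fingers": -1,"dx": -474.5,"dy": -161,"dz": 60,"yaw": -0.668}])

```text
time_s: 1.35
eef_pos: [0.6027, 0.1903, 0.1707]
orientation: [-0.129, 0.992, -0.0, 0.001]
force: [-0.1, -0.3, -0.6]
grip_width: 0.085
```

```bash
python3 - <<'E'
from h import *
t=cam("top")["img"];s=cam("side")["img"]
a=cv2.resize(t[150:250,220:320],(400,400),interpolation=cv2.INTER_CUBIC)
b=cv2.resize(s[90:210,250:370],(400,400),interpolation=cv2.INTER_CUBIC)
cv2.imwrite("pics/g1.png",np.hstack([a,b]))
E
python3 go.py 0.599 0.1922 0.036 15
```

```text
t 1.45 tcp [0.5979 0.1915 0.1681] F [-0.4177  0.7009 -0.0132] w 0.08545194839089411 j6 -1.5884145881477958 tool axes x [-0.9663 -0.2574  0.0064] y [-0.2574  0.9663  0.0002] z [-0.0062 -0.0015 -1.    ]
dx dy dz mm [ -2.0863   0.3403 132.1337]
yaw -0.0014998163339461357
```

View pics/g1.png

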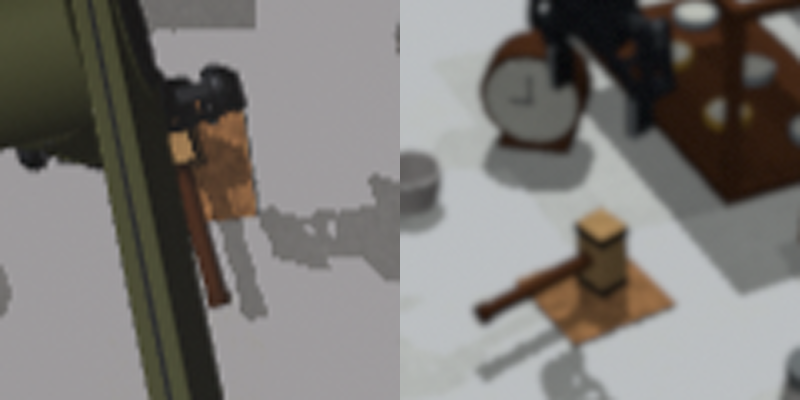

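The gripper is above the mallet, with a finger on each side of the head in the side view (tips at about (555,80) and (640,130) in the zoom). The side view has nothing in the way, so I'll descend and grip.

>>> carry_out(grip_force=70, moves=[{"fingers": -1,"dx": -1,"dy": 0,"dz": 40,"yaw": 0},{"fingers": -1,"dx": -1,"dy": 0,"dz": 80,"yaw": 0},{"fingers": -1,"dx": -1,"dy": 0,"dz": 115,"yaw": 0},{"fingers": -1,"dx": -1,"dy": 0,"dz": 131,"yaw": 0},{"fingers": -1,"dx": -1,"dy": 0,"dz": 132,"yaw": 0},{"fingers": -1,"dx": -1,"dy": 0,"dz": 132,"yaw": 0}])

```text
time_s: 2.2
eef_pos: [0.6014, 0.1938, 0.0407]
orientation: [-0.131, 0.991, 0.0, 0.001]
force: [0.5, 0.4, 0.4]
grip_width: 0.0855
```

```bash
python3 - <<'E'
from h import *
s=cam("side")["img"]
cv2.imwrite("pics/g2.png",cv2.resize(s[90:210,250:370],(600,600),interpolation=cv2.INTER_CUBIC))
E
python3 go.py 0.599 0.1922 0.036 15
```

```text
t 2.25 tcp [0.6017 0.1938 0.041 ] F [-0.5776  0.0396  0.2541] w 0.08503386065630417 j6 -1.5884428197936444 tool axes x [-0.9658 -0.2595 -0.0031] y [-0.2595  0.9658 -0.0001] z [ 0.003   0.0007 -1.    ]
dx dy dz mm [ 3.0147 -0.8618  4.981 ]
yaw 0.0006608897079054543
```

View pics/g2.png

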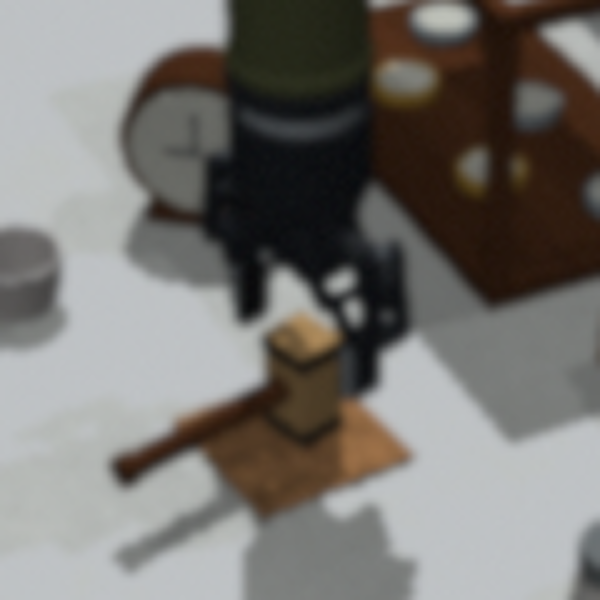

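The fingers are on either side of the head at zoom (300,370), clear of the handle. I'll correct the few mm of offset and close.

>>> carry_out(grip_force=70, moves=[{"fingers": -1,"dx": 3,"dy": -1,"dz": 4,"yaw": 0},{"fingers": -1,"dx": 3,"dy": -1,"dz": 4,"yaw": 0},{"fingers": 1,"dx": 3,"dy": -1,"dz": 4,"yaw": 0},{"fingers": 1,"dx": 3,"dy": -1,"dz": 4,"yaw": 0},{"fingers": 1,"dx": 3,"dy": -1,"dz": 4,"yaw": 0},{"fingers": 1,"dx": 3,"dy": -1,"dz": 4,"yaw": 0},{"fingers": 1,"dx": 3,"dy": -1,"dz": 4,"yaw": 0},{"fingers": 1,"dx": 3,"dy": -1,"dz": 4,"yaw": 0}])

```text
time_s: 3.25
eef_pos: [0.5982, 0.1917, 0.0356]
orientation: [-0.131, 0.991, 0.0, 0.0]
force: [-0.3, 0.5, 3.5]
grip_width: 0.033
```

```bash
python3 go.py 0.599 0.1922 0.14 15
```

```text
t 3.25 tcp [0.5982 0.1917 0.0356] F [-0.3397  0.4863  3.4708] w 0.03299980719625019 j6 -1.5901345243341516 tool axes x [-0.9658 -0.2592 -0.001 ] y [-0.2592  0.9658  0.    ] z [ 0.0009  0.0003 -1.    ]
dx dy dz mm [  -1.0048    0.2573 -104.4064]
yaw 0.00042135762698114476
```

>>> carry_out(moves=[{"fingers": 1,"dx": 0,"dy": 0,"dz": -15,"yaw": 0},{"fingers": 1,"dx": 0,"dy": 0,"dz": -40,"yaw": 0},{"fingers": 1,"dx": 0,"dy": 0,"dz": -75,"yaw": 0},{"fingers": 1,"dx": 0,"dy": 0,"dz": -100,"yaw": 0},{"fingers": 1,"dx": 0,"dy": 0,"dz": -110,"yaw": 0},{"fingers": 1,"dx": 0,"dy": 0,"dz": -110,"yaw": 0},{"fingers": 1,"dx": 0,"dy": 0,"dz": -110,"yaw": 0}])

```text
time_s: 4.12
eef_pos: [0.5966, 0.1913, 0.144]
orientation: [-0.131, 0.991, -0.0, -0.001]
force: [0.2, -0.7, -1.9]
grip_width: 0.0331
```

```bash
python3 - <<'E'
from h import *
s=cam("side")["img"]
cv2.imwrite("pics/g3.png",cv2.resize(s[90:210,250:370],(600,600),interpolation=cv2.INTER_CUBIC))
E
python3 go.py 0.577 -0.107 0.14 11.5
```

```text
t 4.175 tcp [0.5966 0.1913 0.1438] F [ 0.4267  0.0287 -2.5031] w 0.03278539356773819 j6 -1.5901508150092598 tool axes x [-0.9658 -0.2592  0.003 ] y [-0.2592  0.9658  0.0001] z [-0.0029 -0.0007 -1.    ]
dx dy dz mm [  96.2667 -282.9944    4.0927]
yaw 0.061483592972083834
```

View pics/g3.png

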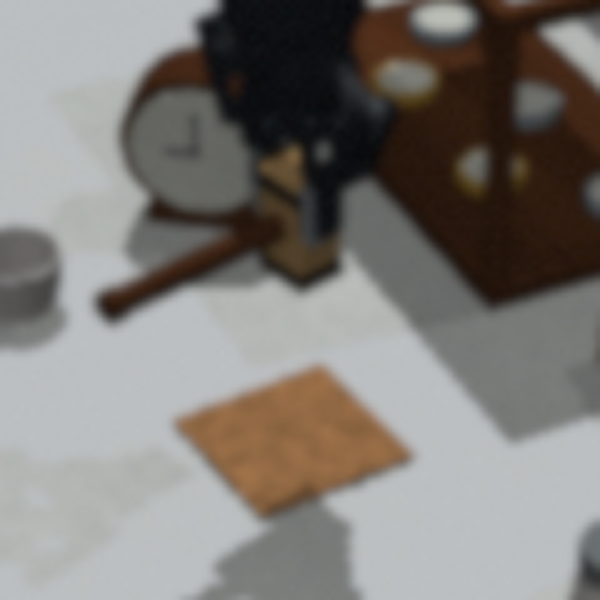

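The mallet is held and level (head at zoom (300,230)) and the pad is empty. Next, over to the left boss.

>>> carry_out(moves=[{"fingers": 1,"dx": 12,"dy": -36,"dz": 0,"yaw": 0.01},{"fingers": 1,"dx": 29,"dy": -86,"dz": 0,"yaw": 0.02},{"fingers": 1,"dx": 46,"dy": -136,"dz": 0,"yaw": 0.03},{"fingers": 1,"dx": 63,"dy": -186,"dz": 0,"yaw": 0.04},{"fingers": 1,"dx": 80,"dy": -236,"dz": 0,"yaw": 0.05},{"fingers": 1,"dx": 91,"dy": -268,"dz": 0,"yaw": 0.06},{"fingers": 1,"dx": 96,"dy": -283,"dz": 0,"yaw": 0.06},{"fingers": 1,"dx": 96,"dy": -283,"dz": 10,"yaw": 0.06},{"fingers": 1,"dx": 96,"dy": -283,"dz": 15,"yaw": 0.06},{"fingers": 1,"dx": 96,"dy": -283,"dz": 15,"yaw": 0.06}])

```text
time_s: 5.42
eef_pos: [0.5777, -0.105, 0.1292]
orientation: [-0.102, 0.995, 0.001, -0.001]
force: [0.4, -0.2, -2.1]
grip_width: 0.0335
```

```bash
python3 - <<'E'
from h import *
s=cam("side")["img"]
t=cam("top")["img"]
cv2.imwrite("pics/g4.png",np.hstack([cv2.resize(t[140:240,325:425],(400,400),interpolation=cv2.INTER_CUBIC),cv2.resize(s[180:300,310:430],(400,400),interpolation=cv2.INTER_CUBIC)]))
E
python3 go.py 0.577 -0.107 0.12 11.5
```

```text
t 5.525 tcp [ 0.5784 -0.1055  0.1301] F [-0.5261 -0.4963 -2.6464] w 0.033080687343092836 j6 -2.026979018225006 tool axes x [-0.9793 -0.2024  0.0003] y [-0.2024  0.9793  0.0004] z [-0.0004  0.0003 -1.    ]
dx dy dz mm [ 1.7034 -1.2234 10.1052]
yaw 0.0030783221423766882
```

View pics/g4.png

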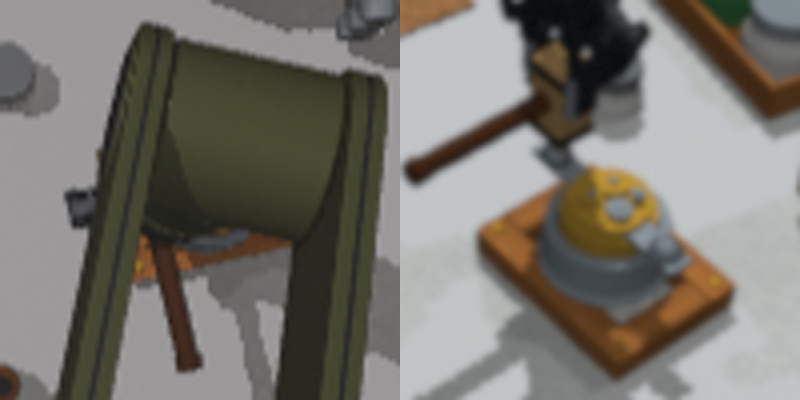

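The head is right above the left boss (zoom (560,140)), with the fingers well clear of the gears.

>>> carry_out(moves=[{"fingers": 1,"dx": 1.5,"dy": -1,"dz": 4,"yaw": 0},{"fingers": 1,"dx": 1.5,"dy": -1,"dz": 7,"yaw": 0},{"fingers": 1,"dx": 1.5,"dy": -1,"dz": 9,"yaw": 0},{"fingers": 1,"dx": 1.5,"dy": -1,"dz": 10,"yaw": 0}])

```text
time_s: 6.02
eef_pos: [0.577, -0.108, 0.1201]
orientation: [-0.101, 0.995, 0.0, -0.0]
force: [-0.5, -0.6, -2.6]
grip_width: 0.0334
```

>>> carry_out(moves=[{"fingers": 1,"dx": 0,"dy": 0,"dz": 0.5,"yaw": 0},{"fingers": 1,"dx": 0,"dy": 0,"dz": 1,"yaw": 0}])

```text
time_s: 6.28
eef_pos: [0.5772, -0.108, 0.1194]
orientation: [-0.101, 0.995, -0.0, 0.0]
force: [-0.6, 0.1, -2.8]
grip_width: 0.0335
```

>>> carry_out(moves=[{"fingers": 1,"dx": 0,"dy": 0,"dz": 0.5,"yaw": 0},{"fingers": 1,"dx": 0,"dy": 0,"dz": 1,"yaw": 0}])

```text
time_s: 6.52
eef_pos: [0.5772, -0.1079, 0.1184]
orientation: [-0.101, 0.995, -0.0, 0.0]
force: [-0.9, -0.1, -1.2]
grip_width: 0.0332
```

>>> carry_out(moves=[{"fingers": 1,"dx": 0,"dy": 0,"dz": 0.5,"yaw": 0}])

```text
time_s: 6.65
eef_pos: [0.5772, -0.1079, 0.1182]
orientation: [-0.101, 0.995, -0.0, 0.0]
force: [-0.8, 0.3, 2.9]
grip_width: 0.0334
```

>>> carry_out(moves=[{"fingers": 1,"dx": 0,"dy": 0,"dz": 0.5,"yaw": 0}])

```text
time_s: 6.78
eef_pos: [0.5773, -0.1079, 0.118]
orientation: [-0.101, 0.995, -0.0, 0.0]
force: [-1.2, 0.2, 5.4]
grip_width: 0.0333
```

>>> carry_out(moves=[{"fingers": 1,"dx": 0,"dy": 0,"dz": 0.5,"yaw": 0}])

```text
time_s: 6.9
eef_pos: [0.5773, -0.1079, 0.118]
orientation: [-0.101, 0.995, -0.0, 0.0]
force: [-2.6, 0.8, 8.1]
grip_width: 0.033
```

>>> carry_out(moves=[{"fingers": 1,"dx": 0,"dy": 0,"dz": 0.5,"yaw": 0}])

```text
time_s: 7.02
eef_pos: [0.5773, -0.1079, 0.1178]
orientation: [-0.101, 0.995, -0.0, 0.001]
force: [-3.2, 0.6, 11.0]
grip_width: 0.0333
```

>>> carry_out(moves=[{"fingers": 1,"dx": 0,"dy": 0,"dz": 0.5,"yaw": 0}])

```text
time_s: 7.15
eef_pos: [0.5773, -0.1079, 0.1175]
orientation: [-0.101, 0.995, -0.0, 0.001]
force: [-4.3, 1.0, 11.1]
grip_width: 0.0333
```

>>> carry_out(moves=[{"fingers": 1,"dx": 0,"dy": 0,"dz": 0.5,"yaw": 0}])

```text
time_s: 7.28
eef_pos: [0.5773, -0.1078, 0.1171]
orientation: [-0.101, 0.995, -0.0, 0.001]
force: [-3.7, 2.4, 10.8]
grip_width: 0.0334
```

>>> carry_out(moves=[{"fingers": 1,"dx": 0,"dy": 0,"dz": 0.6,"yaw": 0},{"fingers": 1,"dx": 0,"dy": 0,"dz": 1.1,"yaw": 0}])

```text
time_s: 7.52
eef_pos: [0.5773, -0.1077, 0.116]
orientation: [-0.101, 0.995, -0.0, 0.001]
force: [-3.5, 0.9, 11.1]
grip_width: 0.033
```

>>> carry_out(moves=[{"fingers": 1,"dx": 0,"dy": 0,"dz": 0.6,"yaw": 0},{"fingers": 1,"dx": 0,"dy": 0,"dz": 1.1,"yaw": 0}])

```text
time_s: 7.78
eef_pos: [0.5773, -0.1077, 0.1154]
orientation: [-0.101, 0.995, -0.0, 0.001]
force: [-5.0, 1.9, 15.0]
grip_width: 0.0334
```

>>> carry_out(moves=[{"fingers": 1,"dx": 0,"dy": 0,"dz": 0.3,"yaw": 0}])

```text
time_s: 7.9
eef_pos: [0.5773, -0.1077, 0.1153]
orientation: [-0.101, 0.995, -0.0, 0.001]
force: [-6.1, 2.2, 16.5]
grip_width: 0.0329
```

Bound with the left end about 3 mm down. Switching to the right boss.

>>> carry_out(moves=[{"fingers": 1,"dx": 0,"dy": 0,"dz": -12,"yaw": 0},{"fingers": 1,"dx": 0,"dy": 0,"dz": -26,"yaw": 0},{"fingers": 1,"dx": 0,"dy": -30,"dz": -26,"yaw": 0},{"fingers": 1,"dx": 0,"dy": -75,"dz": -26,"yaw": 0},{"fingers": 1,"dx": 0,"dy": -105,"dz": -26,"yaw": 0},{"fingers": 1,"dx": 0,"dy": -110,"dz": -22,"yaw": 0},{"fingers": 1,"dx": 0,"dy": -110,"dz": -15,"yaw": 0},{"fingers": 1,"dx": 0,"dy": -110,"dz": -11,"yaw": 0},{"fingers": 1,"dx": 0,"dy": -110,"dz": -9,"yaw": 0}])

```text
time_s: 9.02
eef_pos: [0.5987, -0.2144, 0.1212]
orientation: [-0.101, 0.995, 0.0, -0.001]
force: [0.3, 0.3, -3.3]
grip_width: 0.0332
```

```bash
python3 - <<'E'
from h import *
s=cam("side")["img"]
cv2.imwrite("pics/g5.png",cv2.resize(s[180:300,310:430],(600,600),interpolation=cv2.INTER_CUBIC))
E
python3 go.py 0.599 -0.215 0.119 11.5
```

```text
t 9.075 tcp [ 0.5988 -0.2145  0.1212] F [-0.1238  0.5464 -2.2273] w 0.03304957820293562 j6 -2.1847198576918276 tool axes x [-0.9794 -0.2019  0.001 ] y [-0.2019  0.9794  0.0009] z [-0.0011  0.0006 -1.    ]
dx dy dz mm [-0.1404 -0.5004  2.1903]
yaw 0.00261803226685986
```

View pics/g5.png

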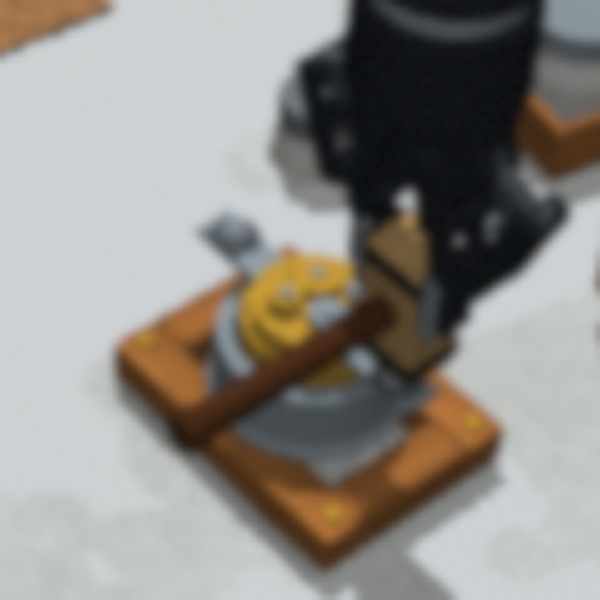

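The head covers the right boss (zoom (410,360)), and the left boss at (235,235) is free. Descending.

>>> carry_out(moves=[{"fingers": 1,"dx": 0,"dy": 0,"dz": 0.7,"yaw": 0},{"fingers": 1,"dx": 0,"dy": 0,"dz": 1.4,"yaw": 0},{"fingers": 1,"dx": 0,"dy": 0,"dz": 2.1,"yaw": 0}])

```text
time_s: 9.45
eef_pos: [0.5993, -0.2156, 0.1199]
orientation: [-0.101, 0.995, -0.0, 0.0]
force: [-1.0, 0.5, -3.2]
grip_width: 0.0335
```

>>> carry_out(moves=[{"fingers": 1,"dx": 0,"dy": 0,"dz": 0.6,"yaw": 0},{"fingers": 1,"dx": 0,"dy": 0,"dz": 1.2,"yaw": 0}])

```text
time_s: 9.7
eef_pos: [0.5992, -0.2157, 0.1185]
orientation: [-0.101, 0.995, 0.0, 0.0]
force: [0.4, -0.4, -2.1]
grip_width: 0.033
```

>>> carry_out(moves=[{"fingers": 1,"dx": 0,"dy": 0,"dz": 0.5,"yaw": 0},{"fingers": 1,"dx": 0,"dy": 0,"dz": 1,"yaw": 0}])

```text
time_s: 9.95
eef_pos: [0.5992, -0.2157, 0.1175]
orientation: [-0.101, 0.995, -0.0, -0.0]
force: [-0.5, 0.2, -3.3]
grip_width: 0.0331
```

>>> carry_out(moves=[{"fingers": 1,"dx": 0,"dy": 0,"dz": 0.5,"yaw": 0},{"fingers": 1,"dx": 0,"dy": 0,"dz": 1,"yaw": 0}])

```text
time_s: 10.2
eef_pos: [0.5992, -0.2157, 0.1166]
orientation: [-0.101, 0.995, -0.0, 0.0]
force: [-1.0, 0.5, 0.2]
grip_width: 0.033
```

>>> carry_out(moves=[{"fingers": 1,"dx": 0,"dy": 0,"dz": 0.5,"yaw": 0},{"fingers": 1,"dx": 0,"dy": 0,"dz": 1,"yaw": 0}])

```text
time_s: 10.45
eef_pos: [0.5994, -0.2157, 0.1164]
orientation: [-0.101, 0.995, -0.0, 0.0]
force: [-3.0, 0.4, 6.5]
grip_width: 0.0331
```

>>> carry_out(moves=[{"fingers": 1,"dx": 0,"dy": 0,"dz": 0.5,"yaw": 0},{"fingers": 1,"dx": 0,"dy": 0,"dz": 1,"yaw": 0}])

```text
time_s: 10.7
eef_pos: [0.5994, -0.2157, 0.1161]
orientation: [-0.101, 0.995, -0.0, 0.0]
force: [-2.8, 1.0, 9.4]
grip_width: 0.0332
```

>>> carry_out(moves=[{"fingers": 1,"dx": 0,"dy": 0,"dz": 0.6,"yaw": 0},{"fingers": 1,"dx": 0,"dy": 0,"dz": 1.2,"yaw": 0}])

```text
time_s: 10.95
eef_pos: [0.5994, -0.2158, 0.1152]
orientation: [-0.101, 0.995, -0.0, 0.001]
force: [-3.9, 0.9, 9.7]
grip_width: 0.033
```

>>> carry_out(moves=[{"fingers": 1,"dx": 0,"dy": 0,"dz": 0.6,"yaw": 0},{"fingers": 1,"dx": 0,"dy": 0,"dz": 1.2,"yaw": 0}])

```text
time_s: 11.2
eef_pos: [0.5994, -0.2159, 0.1141]
orientation: [-0.101, 0.995, -0.001, 0.001]
force: [-3.4, 0.0, 10.1]
grip_width: 0.0333
```

>>> carry_out(moves=[{"fingers": 1,"dx": 0,"dy": 0,"dz": 0.6,"yaw": 0},{"fingers": 1,"dx": 0,"dy": 0,"dz": 1.2,"yaw": 0}])

```text
time_s: 11.45
eef_pos: [0.5995, -0.2161, 0.1129]
orientation: [-0.101, 0.995, -0.001, 0.001]
force: [-3.0, 1.1, 10.1]
grip_width: 0.0332
```

>>> carry_out(moves=[{"fingers": 1,"dx": 0,"dy": 0,"dz": 0.6,"yaw": 0},{"fingers": 1,"dx": 0,"dy": 0,"dz": 1.2,"yaw": 0}])

```text
time_s: 11.7
eef_pos: [0.5995, -0.2161, 0.1118]
orientation: [-0.101, 0.995, -0.001, 0.001]
force: [-2.8, 0.1, 10.1]
grip_width: 0.033
```

>>> carry_out(moves=[{"fingers": 1,"dx": 0,"dy": 0,"dz": 0.6,"yaw": 0},{"fingers": 1,"dx": 0,"dy": 0,"dz": 1.2,"yaw": 0}])

```text
time_s: 11.95
eef_pos: [0.5995, -0.2162, 0.1106]
orientation: [-0.101, 0.995, -0.001, 0.001]
force: [-2.4, 0.1, 10.6]
grip_width: 0.0332
```

>>> carry_out(moves=[{"fingers": 1,"dx": 0,"dy": 0,"dz": 0.5,"yaw": 0},{"fingers": 1,"dx": 0,"dy": 0,"dz": 0.9,"yaw": 0}])

```text
time_s: 12.2
eef_pos: [0.5996, -0.2163, 0.1099]
orientation: [-0.101, 0.995, -0.001, 0.001]
force: [-3.7, -0.1, 12.5]
grip_width: 0.0334
```

>>> carry_out(moves=[{"fingers": 1,"dx": 0,"dy": 0,"dz": 0.5,"yaw": 0}])

```text
time_s: 12.32
eef_pos: [0.5996, -0.2163, 0.1097]
orientation: [-0.101, 0.995, -0.001, 0.001]
force: [-4.6, 0.6, 14.0]
grip_width: 0.0331
```

>>> carry_out(moves=[{"fingers": 1,"dx": 0,"dy": 0,"dz": -12,"yaw": 0},{"fingers": 1,"dx": 0,"dy": 0,"dz": -28,"yaw": 0},{"fingers": 1,"dx": 0,"dy": 30,"dz": -28,"yaw": 0},{"fingers": 1,"dx": 0,"dy": 75,"dz": -28,"yaw": 0},{"fingers": 1,"dx": 0,"dy": 105,"dz": -28,"yaw": 0},{"fingers": 1,"dx": 0,"dy": 110,"dz": -24,"yaw": 0},{"fingers": 1,"dx": 0,"dy": 110,"dz": -16,"yaw": 0},{"fingers": 1,"dx": 0,"dy": 110,"dz": -12,"yaw": 0},{"fingers": 1,"dx": 0,"dy": 110,"dz": -10.5,"yaw": 0},{"fingers": 1,"dx": 0,"dy": 110,"dz": -10,"yaw": 0}])

```text
time_s: 13.58
eef_pos: [0.5772, -0.1086, 0.1168]
orientation: [-0.1, 0.995, 0.0, -0.0]
force: [0.2, 0.1, -2.0]
grip_width: 0.0331
```

>>> carry_out(moves=[{"fingers": 1,"dx": 0,"dy": 0,"dz": 0.5,"yaw": 0},{"fingers": 1,"dx": 0,"dy": 0,"dz": 1,"yaw": 0}])

```text
time_s: 13.82
eef_pos: [0.5772, -0.1081, 0.1162]
orientation: [-0.101, 0.995, -0.0, 0.0]
force: [-0.3, 0.6, -2.3]
grip_width: 0.033
```

>>> carry_out(moves=[{"fingers": 1,"dx": 0,"dy": 0,"dz": 0.5,"yaw": 0},{"fingers": 1,"dx": 0,"dy": 0,"dz": 1,"yaw": 0}])

```text
time_s: 14.08
eef_pos: [0.5773, -0.108, 0.1157]
orientation: [-0.101, 0.995, -0.0, 0.0]
force: [-0.5, -0.9, 3.4]
grip_width: 0.0329
```

>>> carry_out(moves=[{"fingers": 1,"dx": 0,"dy": 0,"dz": 0.6,"yaw": 0},{"fingers": 1,"dx": 0,"dy": 0,"dz": 1.2,"yaw": 0}])

```text
time_s: 14.32
eef_pos: [0.5774, -0.108, 0.1154]
orientation: [-0.101, 0.995, -0.0, 0.001]
force: [-3.5, 0.1, 9.6]
grip_width: 0.0332
```

>>> carry_out(moves=[{"fingers": 1,"dx": 0,"dy": 0,"dz": 0.6,"yaw": 0},{"fingers": 1,"dx": 0,"dy": 0,"dz": 1.2,"yaw": 0}])

```text
time_s: 14.58
eef_pos: [0.5774, -0.1079, 0.1145]
orientation: [-0.101, 0.995, -0.0, 0.001]
force: [-3.3, 0.3, 10.3]
grip_width: 0.0335
```

>>> carry_out(moves=[{"fingers": 1,"dx": 0,"dy": 0,"dz": 0.6,"yaw": 0},{"fingers": 1,"dx": 0,"dy": 0,"dz": 1.2,"yaw": 0}])

```text
time_s: 14.82
eef_pos: [0.5773, -0.1078, 0.1133]
orientation: [-0.101, 0.995, -0.0, 0.001]
force: [-2.8, 1.9, 10.7]
grip_width: 0.0333
```

>>> carry_out(moves=[{"fingers": 1,"dx": 0,"dy": 0,"dz": 0.6,"yaw": 0},{"fingers": 1,"dx": 0,"dy": 0,"dz": 1.2,"yaw": 0}])

```text
time_s: 15.08
eef_pos: [0.5773, -0.1076, 0.1121]
orientation: [-0.101, 0.995, -0.0, 0.001]
force: [-2.1, 1.4, 10.1]
grip_width: 0.0332
```

>>> carry_out(moves=[{"fingers": 1,"dx": 0,"dy": 0,"dz": 0.6,"yaw": 0},{"fingers": 1,"dx": 0,"dy": 0,"dz": 1.2,"yaw": 0}])

```text
time_s: 15.32
eef_pos: [0.5773, -0.1075, 0.1109]
orientation: [-0.101, 0.995, 0.0, 0.001]
force: [-2.5, 1.3, 10.4]
grip_width: 0.0332
```

>>> carry_out(moves=[{"fingers": 1,"dx": 0,"dy": 0,"dz": 0.6,"yaw": 0},{"fingers": 1,"dx": 0,"dy": 0,"dz": 1.2,"yaw": 0}])

```text
time_s: 15.58
eef_pos: [0.5772, -0.1074, 0.1097]
orientation: [-0.101, 0.995, 0.0, 0.001]
force: [-2.6, 2.2, 9.8]
grip_width: 0.0331
```

>>> carry_out(moves=[{"fingers": 1,"dx": 0,"dy": 0,"dz": 0.5,"yaw": 0},{"fingers": 1,"dx": 0,"dy": 0,"dz": 0.9,"yaw": 0}])

```text
time_s: 15.82
eef_pos: [0.5773, -0.1073, 0.1092]
orientation: [-0.101, 0.995, 0.0, 0.001]
force: [-4.5, 2.3, 14.1]
grip_width: 0.0333
```

>>> carry_out(moves=[{"fingers": 1,"dx": 0,"dy": 0,"dz": -12,"yaw": 0},{"fingers": 1,"dx": 0,"dy": 0,"dz": -28,"yaw": 0},{"fingers": 1,"dx": 0,"dy": -30,"dz": -28,"yaw": 0},{"fingers": 1,"dx": 0,"dy": -75,"dz": -28,"yaw": 0},{"fingers": 1,"dx": 0,"dy": -105,"dz": -28,"yaw": 0},{"fingers": 1,"dx": 0,"dy": -110,"dz": -20,"yaw": 0},{"fingers": 1,"dx": 0,"dy": -110,"dz": -12,"yaw": 0},{"fingers": 1,"dx": 0,"dy": -110,"dz": -8,"yaw": 0},{"fingers": 1,"dx": 0,"dy": -110,"dz": -6,"yaw": 0},{"fingers": 1,"dx": 0,"dy": -110,"dz": -5,"yaw": 0}])

```text
time_s: 17.08
eef_pos: [0.5992, -0.2149, 0.112]
orientation: [-0.101, 0.995, 0.0, -0.0]
force: [0.5, 0.3, -3.1]
grip_width: 0.0335
```

>>> carry_out(moves=[{"fingers": 1,"dx": 0,"dy": 0,"dz": 0.5,"yaw": 0},{"fingers": 1,"dx": 0,"dy": 0,"dz": 1,"yaw": 0}])

```text
time_s: 17.32
eef_pos: [0.5994, -0.2156, 0.1113]
orientation: [-0.101, 0.995, -0.0, 0.0]
force: [0.3, 0.2, -2.0]
grip_width: 0.033
```

>>> carry_out(moves=[{"fingers": 1,"dx": 0,"dy": 0,"dz": 0.5,"yaw": 0},{"fingers": 1,"dx": 0,"dy": 0,"dz": 1,"yaw": 0}])

```text
time_s: 17.58
eef_pos: [0.5993, -0.2157, 0.1102]
orientation: [-0.101, 0.995, -0.0, 0.0]
force: [0.5, 0.1, -0.2]
grip_width: 0.0334
```

>>> carry_out(moves=[{"fingers": 1,"dx": 0,"dy": 0,"dz": 0.6,"yaw": 0},{"fingers": 1,"dx": 0,"dy": 0,"dz": 1.2,"yaw": 0}])

```text
time_s: 17.82
eef_pos: [0.5994, -0.2158, 0.1099]
orientation: [-0.101, 0.995, -0.0, 0.0]
force: [-2.1, 1.3, 7.4]
grip_width: 0.0331
```

>>> carry_out(moves=[{"fingers": 1,"dx": 0,"dy": 0,"dz": 0.6,"yaw": 0},{"fingers": 1,"dx": 0,"dy": 0,"dz": 1.2,"yaw": 0}])

```text
time_s: 18.08
eef_pos: [0.5994, -0.2157, 0.1095]
orientation: [-0.101, 0.995, -0.0, 0.001]
force: [-3.7, 1.9, 9.9]
grip_width: 0.0333
```

>>> carry_out(moves=[{"fingers": 1,"dx": 0,"dy": 0,"dz": 0.6,"yaw": 0},{"fingers": 1,"dx": 0,"dy": 0,"dz": 1.2,"yaw": 0}])

```text
time_s: 18.32
eef_pos: [0.5995, -0.2159, 0.1084]
orientation: [-0.101, 0.995, -0.001, 0.001]
force: [-3.2, 0.5, 10.1]
grip_width: 0.0329
```

>>> carry_out(moves=[{"fingers": 1,"dx": 0,"dy": 0,"dz": 0.6,"yaw": 0},{"fingers": 1,"dx": 0,"dy": 0,"dz": 1.2,"yaw": 0}])

```text
time_s: 18.58
eef_pos: [0.5995, -0.216, 0.1073]
orientation: [-0.101, 0.995, -0.001, 0.001]
force: [-2.8, 0.6, 9.7]
grip_width: 0.0329
```

>>> carry_out(moves=[{"fingers": 1,"dx": 0,"dy": 0,"dz": 0.5,"yaw": 0},{"fingers": 1,"dx": 0,"dy": 0,"dz": 0.9,"yaw": 0}])

```text
time_s: 18.82
eef_pos: [0.5995, -0.2161, 0.1064]
orientation: [-0.101, 0.995, -0.001, 0.001]
force: [-3.0, 0.6, 9.7]
grip_width: 0.0334
```

>>> carry_out(moves=[{"fingers": 1,"dx": 0,"dy": 0,"dz": 0.6,"yaw": 0}])

```text
time_s: 18.95
eef_pos: [0.5995, -0.2161, 0.1058]
orientation: [-0.101, 0.995, -0.001, 0.001]
force: [-3.7, 1.1, 10.7]
grip_width: 0.0331
```

>>> carry_out(moves=[{"fingers": 1,"dx": 0,"dy": 0,"dz": 0.4,"yaw": 0}])

```text
time_s: 19.08
eef_pos: [0.5995, -0.2162, 0.1054]
orientation: [-0.101, 0.995, -0.001, 0.001]
force: [-3.2, -0.3, 9.5]
grip_width: 0.0333
```

>>> carry_out(moves=[{"fingers": 1,"dx": 0,"dy": 0,"dz": 0.5,"yaw": 0}])

```text
time_s: 19.2
eef_pos: [0.5996, -0.2162, 0.105]
orientation: [-0.101, 0.995, -0.001, 0.001]
force: [-3.2, 0.6, 9.5]
grip_width: 0.0331
```

>>> carry_out(moves=[{"fingers": 1,"dx": 0,"dy": 0,"dz": 0.5,"yaw": 0}])

```text
time_s: 19.32
eef_pos: [0.5996, -0.2162, 0.1048]
orientation: [-0.101, 0.995, -0.001, 0.001]
force: [-4.3, 1.4, 14.1]
grip_width: 0.0332
```

>>> carry_out(moves=[{"fingers": 1,"dx": 0,"dy": 0,"dz": 0.5,"yaw": 0}])

```text
time_s: 19.45
eef_pos: [0.5996, -0.2162, 0.1047]
orientation: [-0.101, 0.995, -0.001, 0.001]
force: [-5.1, 0.6, 15.7]
grip_width: 0.0333
```

>>> carry_out(moves=[{"fingers": 1,"dx": 0,"dy": 0,"dz": -14,"yaw": 0},{"fingers": 1,"dx": 0,"dy": 0,"dz": -32,"yaw": 0},{"fingers": 1,"dx": 0,"dy": 30,"dz": -32,"yaw": 0},{"fingers": 1,"dx": 0,"dy": 75,"dz": -32,"yaw": 0},{"fingers": 1,"dx": 0,"dy": 105,"dz": -32,"yaw": 0},{"fingers": 1,"dx": 0,"dy": 110,"dz": -25,"yaw": 0},{"fingers": 1,"dx": 0,"dy": 110,"dz": -16,"yaw": 0},{"fingers": 1,"dx": 0,"dy": 110,"dz": -12,"yaw": 0},{"fingers": 1,"dx": 0,"dy": 110,"dz": -10,"yaw": 0},{"fingers": 1,"dx": 0,"dy": 110,"dz": -9.5,"yaw": 0}])

```text
time_s: 20.7
eef_pos: [0.5772, -0.1086, 0.111]
orientation: [-0.1, 0.995, 0.0, -0.0]
force: [0.6, -0.0, -2.2]
grip_width: 0.0329
```

>>> carry_out(moves=[{"fingers": 1,"dx": 0,"dy": 0,"dz": 0.5,"yaw": 0},{"fingers": 1,"dx": 0,"dy": 0,"dz": 1,"yaw": 0}])

```text
time_s: 20.95
eef_pos: [0.5773, -0.1081, 0.1105]
orientation: [-0.101, 0.995, -0.0, 0.0]
force: [-0.7, -0.0, -2.5]
grip_width: 0.0331
```

>>> carry_out(moves=[{"fingers": 1,"dx": 0,"dy": 0,"dz": 0.5,"yaw": 0},{"fingers": 1,"dx": 0,"dy": 0,"dz": 1,"yaw": 0}])

```text
time_s: 21.2
eef_pos: [0.5772, -0.1079, 0.1096]
orientation: [-0.101, 0.995, -0.0, 0.0]
force: [-1.1, 0.5, 1.3]
grip_width: 0.0332
```

>>> carry_out(moves=[{"fingers": 1,"dx": 0,"dy": 0,"dz": 0.5,"yaw": 0},{"fingers": 1,"dx": 0,"dy": 0,"dz": 1,"yaw": 0}])

```text
time_s: 21.45
eef_pos: [0.5773, -0.1079, 0.1093]
orientation: [-0.101, 0.995, -0.0, 0.0]
force: [-2.4, 0.4, 7.6]
grip_width: 0.0328
```

>>> carry_out(moves=[{"fingers": 1,"dx": 0,"dy": 0,"dz": 0.6,"yaw": 0},{"fingers": 1,"dx": 0,"dy": 0,"dz": 1.2,"yaw": 0}])

```text
time_s: 21.7
eef_pos: [0.5774, -0.1079, 0.1088]
orientation: [-0.101, 0.995, -0.0, 0.001]
force: [-2.8, 0.2, 9.4]
grip_width: 0.0335
```

>>> carry_out(moves=[{"fingers": 1,"dx": 0,"dy": 0,"dz": 0.6,"yaw": 0},{"fingers": 1,"dx": 0,"dy": 0,"dz": 1.2,"yaw": 0}])

```text
time_s: 21.95
eef_pos: [0.5774, -0.1078, 0.1077]
orientation: [-0.101, 0.995, -0.0, 0.001]
force: [-3.0, 1.8, 9.5]
grip_width: 0.0332
```

>>> carry_out(moves=[{"fingers": 1,"dx": 0,"dy": 0,"dz": 0.6,"yaw": 0},{"fingers": 1,"dx": 0,"dy": 0,"dz": 1.2,"yaw": 0}])

```text
time_s: 22.2
eef_pos: [0.5773, -0.1076, 0.1065]
orientation: [-0.101, 0.995, 0.0, 0.001]
force: [-3.5, 1.9, 10.8]
grip_width: 0.0334
```

>>> carry_out(moves=[{"fingers": 1,"dx": 0,"dy": 0,"dz": 0.5,"yaw": 0},{"fingers": 1,"dx": 0,"dy": 0,"dz": 0.9,"yaw": 0}])

```text
time_s: 22.45
eef_pos: [0.5773, -0.1075, 0.1055]
orientation: [-0.101, 0.995, 0.0, 0.001]
force: [-3.4, 1.9, 11.1]
grip_width: 0.0332
```

>>> carry_out(moves=[{"fingers": 1,"dx": 0,"dy": 0,"dz": 0.5,"yaw": 0}])

```text
time_s: 22.58
eef_pos: [0.5773, -0.1075, 0.1051]
orientation: [-0.101, 0.995, 0.0, 0.001]
force: [-3.0, 2.6, 10.6]
grip_width: 0.033
```

>>> carry_out(moves=[{"fingers": 1,"dx": 0,"dy": 0,"dz": 0.5,"yaw": 0}])

```text
time_s: 22.7
eef_pos: [0.5773, -0.1074, 0.1048]
orientation: [-0.101, 0.995, 0.0, 0.001]
force: [-4.0, 2.7, 14.5]
grip_width: 0.0333
```

>>> carry_out(moves=[{"fingers": 1,"dx": 0,"dy": 0,"dz": 0.5,"yaw": 0}])

```text
time_s: 22.82
eef_pos: [0.5773, -0.1074, 0.1047]
orientation: [-0.101, 0.995, 0.0, 0.001]
force: [-4.7, 2.8, 16.0]
grip_width: 0.033
```

>>> carry_out(moves=[{"fingers": 1,"dx": 0,"dy": 0,"dz": 0.4,"yaw": 0}])

```text
time_s: 22.95
eef_pos: [0.5773, -0.1074, 0.1046]
orientation: [-0.101, 0.995, 0.0, 0.001]
force: [-5.1, 3.1, 18.8]
grip_width: 0.0335
```

>>> carry_out(moves=[{"fingers": 1,"dx": 0,"dy": 0,"dz": -14,"yaw": 0},{"fingers": 1,"dx": 0,"dy": 0,"dz": -32,"yaw": 0},{"fingers": 1,"dx": 0,"dy": -30,"dz": -32,"yaw": 0},{"fingers": 1,"dx": 0,"dy": -75,"dz": -32,"yaw": 0},{"fingers": 1,"dx": 0,"dy": -105,"dz": -32,"yaw": 0},{"fingers": 1,"dx": 0,"dy": -110,"dz": -22,"yaw": 0},{"fingers": 1,"dx": 0,"dy": -110,"dz": -13,"yaw": 0},{"fingers": 1,"dx": 0,"dy": -110,"dz": -8,"yaw": 0},{"fingers": 1,"dx": 0,"dy": -110,"dz": -6,"yaw": 0},{"fingers": 1,"dx": 0,"dy": -110,"dz": -5,"yaw": 0}])

```text
time_s: 24.2
eef_pos: [0.5992, -0.215, 0.1069]
orientation: [-0.101, 0.995, 0.0, -0.0]
force: [0.9, 0.8, -3.2]
grip_width: 0.0333
```

>>> carry_out(moves=[{"fingers": 1,"dx": 0,"dy": 0,"dz": 0.6,"yaw": 0},{"fingers": 1,"dx": 0,"dy": 0,"dz": 1.2,"yaw": 0}])

```text
time_s: 24.45
eef_pos: [0.5994, -0.2156, 0.106]
orientation: [-0.101, 0.995, -0.0, 0.0]
force: [-0.8, -0.0, -1.2]
grip_width: 0.0336
```

>>> carry_out(moves=[{"fingers": 1,"dx": 0,"dy": 0,"dz": 0.6,"yaw": 0},{"fingers": 1,"dx": 0,"dy": 0,"dz": 1.2,"yaw": 0}])

```text
time_s: 24.7
eef_pos: [0.5994, -0.2157, 0.1051]
orientation: [-0.101, 0.995, -0.0, 0.0]
force: [-1.3, 0.6, 3.2]
grip_width: 0.0331
```

>>> carry_out(moves=[{"fingers": 1,"dx": 0,"dy": 0,"dz": 0.6,"yaw": 0},{"fingers": 1,"dx": 0,"dy": 0,"dz": 1.2,"yaw": 0}])

```text
time_s: 24.95
eef_pos: [0.5995, -0.2157, 0.1049]
orientation: [-0.101, 0.995, -0.0, 0.001]
force: [-2.8, 2.3, 9.6]
grip_width: 0.0332
```

>>> carry_out(moves=[{"fingers": 1,"dx": 0,"dy": 0,"dz": 0.5,"yaw": 0}])

```text
time_s: 25.08
eef_pos: [0.5995, -0.2157, 0.1048]
orientation: [-0.101, 0.995, -0.0, 0.001]
force: [-3.2, 1.5, 12.3]
grip_width: 0.033
```

>>> carry_out(moves=[{"fingers": 1,"dx": 0,"dy": 0,"dz": 0.5,"yaw": 0}])

```text
time_s: 25.2
eef_pos: [0.5996, -0.2158, 0.1048]
orientation: [-0.101, 0.995, -0.0, 0.001]
force: [-3.9, 2.7, 14.0]
grip_width: 0.0332
```

>>> carry_out(moves=[{"fingers": 1,"dx": 0,"dy": 0,"dz": 0.4,"yaw": 0}])

```text
time_s: 25.32
eef_pos: [0.5996, -0.2157, 0.1047]
orientation: [-0.101, 0.995, -0.0, 0.001]
force: [-4.1, 2.9, 15.4]
grip_width: 0.033
```

Both ends stop at the same level. I'll lift off, go back towards the pad and look.

>>> carry_out(moves=[{"fingers": 1,"dx": 0,"dy": 0,"dz": -16,"yaw": 0},{"fingers": 1,"dx": 0,"dy": 0,"dz": -46,"yaw": 0},{"fingers": 1,"dx": 0,"dy": 30,"dz": -46,"yaw": 0},{"fingers": 1,"dx": -10,"dy": 80,"dz": -46,"yaw": 0},{"fingers": 1,"dx": -25,"dy": 130,"dz": -46,"yaw": 0},{"fingers": 1,"dx": -35,"dy": 180,"dz": -46,"yaw": 0},{"fingers": 1,"dx": -45,"dy": 230,"dz": -46,"yaw": 0},{"fingers": 1,"dx": -60,"dy": 280,"dz": -46,"yaw": 0},{"fingers": 1,"dx": -75,"dy": 330,"dz": -46,"yaw": 0},{"fingers": 1,"dx": -75,"dy": 360,"dz": -46,"yaw": 0}])

```text
time_s: 26.58
eef_pos: [0.6012, 0.1549, 0.1481]
orientation: [-0.102, 0.995, 0.0, 0.001]
force: [-0.6, -0.3, -2.1]
grip_width: 0.0333
```

```bash
python3 - <<'E'
from h import *
import pickle
S=cam("side");T=cam("top");s=S["img"];t=T["img"]
pickle.dump(S,open("side1.pkl","wb"));pickle.dump(T,open("top1.pkl","wb"))
b=cv2.resize(s[210:300,325:415],(400,400),interpolation=cv2.INTER_CUBIC)
a=cv2.resize(t[155:225,342:412],(400,400),interpolation=cv2.INTER_CUBIC)
cv2.imwrite("pics/g6.png",np.hstack([a,b]))
cv2.imwrite("pics/g6b.png",cv2.resize(s[90:210,250:370],(600,600),interpolation=cv2.INTER_CUBIC))
E
python3 go.py 0.590 0.187 0.05 11.5
```

```text
t 26.675 tcp [0.5998 0.1556 0.1478] F [-0.3356 -0.9248 -1.989 ] w 0.033079821056830425 j6 -1.5925177593021629 tool axes x [-0.9789 -0.2045  0.0001] y [-0.2045  0.9789  0.0015] z [-0.0004  0.0015 -1.    ]
dx dy dz mm [ 3.1261 32.5581 97.8849]
yaw 0.00519629303589797
```

View pics/g6.png

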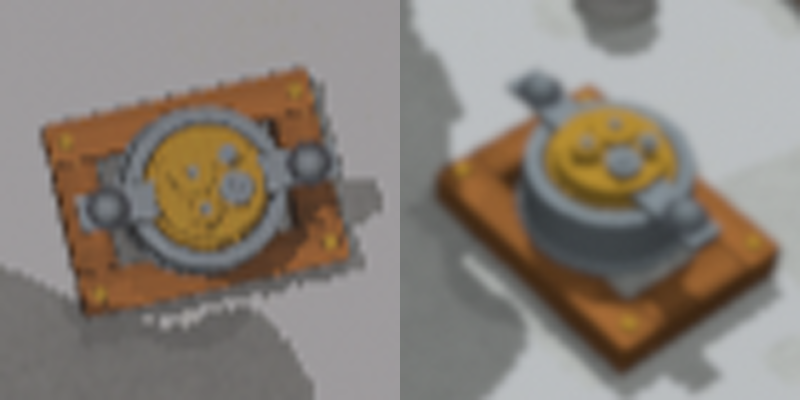

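View pics/g6b.png

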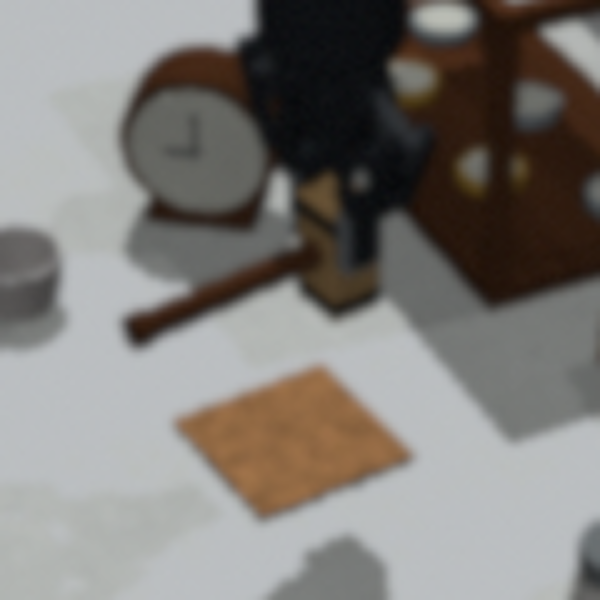

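The strap sits on the rim in both views: left boss at zoom (540,89), right boss at (686,210). I'll check the boss heights by triangulation, and the pad centre from the side view.

Run:
```python
from m import *
np.set_printoptions(precision=4,suppress=True)
T=pickle.load(open("top1.pkl","rb"));S=pickle.load(open("side1.pkl","rb"))
print(two(T,tr(507,207),S,sr(540,89)),two(T,tr(710,160),S,sr(686,210)))
for c in ((0.577,-0.107),(0.599,-.215)): 
  for z in (.074,.080): print(c,z,(proj(S,[*c,z])[0]-[325,210])*40/9)
P=np.array([onz(S,[(x+.5)/5-.5+250,(y+.5)/5-.5+90],.004) for x,y in((322,365),(412,456),(263,520),(177,424))]); print(P.mean(0),P)
# head bottom corners currently: near-bottom corner
```

```text
(array([ 0.5774, -0.107 ,  0.0666]), np.float64(0.000204720470554461)) (array([ 0.5995, -0.215 ,  0.07  ]), np.float64(0.00035361420952212234))
(0.577, -0.107) 0.074 [138.455   77.4025]
(0.577, -0.107) 0.08 [139.0115  69.1778]
(0.599, -0.215) 0.074 [284.5877 203.1455]
(0.599, -0.215) 0.08 [285.7037 194.8815]
[0.5901 0.1855 0.004 ] [[0.6341 0.2409 0.004 ]
 [0.6434 0.1437 0.004 ]
 [0.5461 0.1304 0.004 ]
 [0.5367 0.2271 0.004 ]]
```

Both bosses went down about equally and sit at the bottomed height within the measuring error. Now to lower the mallet onto the pad.

>>> carry_out(moves=[{"fingers": 1,"dx": 2,"dy": 20,"dz": 0,"yaw": 0},{"fingers": 1,"dx": 3,"dy": 32,"dz": 15,"yaw": 0},{"fingers": 1,"dx": 3,"dy": 32,"dz": 50,"yaw": 0},{"fingers": 1,"dx": 3,"dy": 32,"dz": 80,"yaw": 0},{"fingers": 1,"dx": 3,"dy": 32,"dz": 98,"yaw": 0},{"fingers": 1,"dx": 3,"dy": 32,"dz": 103,"yaw": 0},{"fingers": 1,"dx": 3,"dy": 32,"dz": 105,"yaw": 0},{"fingers": 1,"dx": 3,"dy": 32,"dz": 105,"yaw": 0}])

```text
time_s: 27.68
eef_pos: [0.5916, 0.1828, 0.0435]
orientation: [-0.101, 0.995, 0.0, 0.001]
force: [0.0, -0.7, -2.3]
grip_width: 0.0331
```

```bash
python3 - <<'E'
from h import *
s=cam("side")["img"];t=cam("top")["img"]
cv2.imwrite("pics/g7.png",cv2.resize(s[90:210,250:370],(600,600),interpolation=cv2.INTER_CUBIC))
E
python3 go.py 0.590 0.1865 0.0352 11.5
```

```text
t 27.775 tcp [0.5918 0.1829 0.0438] F [ 0.3106 -0.5834 -2.8971] w 0.03304952818829658 j6 -1.5412107348766197 tool axes x [-0.9797 -0.2007 -0.0018] y [-0.2007  0.9797  0.    ] z [ 0.0018  0.0004 -1.    ]
dx dy dz mm [1.0118 3.8611 8.6017]
yaw 0.00134038447448237
```

View pics/g7.png

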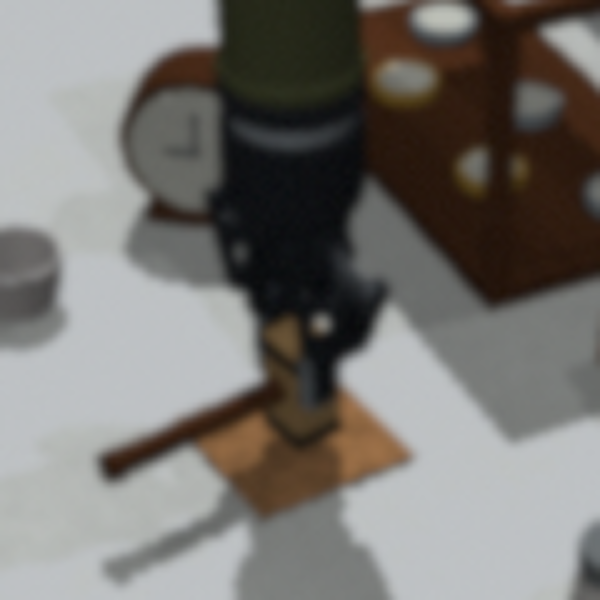

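>>> carry_out(moves=[{"fingers": 1,"dx": 1,"dy": 4,"dz": 2,"yaw": 0},{"fingers": 1,"dx": 1,"dy": 4,"dz": 4,"yaw": 0},{"fingers": 1,"dx": 1,"dy": 4,"dz": 5.5,"yaw": 0},{"fingers": 1,"dx": 1,"dy": 4,"dz": 6,"yaw": 0},{"fingers": 1,"dx": 1,"dy": 4,"dz": 6,"yaw": 0}])

```text
time_s: 28.4
eef_pos: [0.5892, 0.1865, 0.0368]
orientation: [-0.101, 0.995, -0.0, -0.0]
force: [0.1, 0.4, -2.0]
grip_width: 0.0333
```

>>> carry_out(moves=[{"fingers": 1,"dx": 0,"dy": 0,"dz": 0.7,"yaw": 0},{"fingers": 1,"dx": 0,"dy": 0,"dz": 1.4,"yaw": 0}])

```text
time_s: 28.65
eef_pos: [0.5893, 0.1865, 0.0356]
orientation: [-0.101, 0.995, 0.0, 0.0]
force: [-1.2, -0.3, 2.5]
grip_width: 0.033
```

In contact with the pad at the same height as when I picked it up. Releasing.

>>> carry_out(moves=[{"fingers": 1,"dx": 0,"dy": 0,"dz": 0,"yaw": 0},{"fingers": 0.5,"dx": 0,"dy": 0,"dz": 0,"yaw": 0},{"fingers": 0,"dx": 0,"dy": 0,"dz": 0,"yaw": 0},{"fingers": -1,"dx": 0,"dy": 0,"dz": 0,"yaw": 0},{"fingers": -1,"dx": 0,"dy": 0,"dz": 0,"yaw": 0},{"fingers": -1,"dx": 0,"dy": 0,"dz": 0,"yaw": 0},{"fingers": -1,"dx": 0,"dy": 0,"dz": 0,"yaw": 0}])

```text
time_s: 29.52
eef_pos: [0.5893, 0.1865, 0.0355]
orientation: [-0.101, 0.995, 0.0, 0.0]
force: [0.4, 0.5, 0.5]
grip_width: 0.0852
```

>>> carry_out(moves=[{"fingers": -1,"dx": 0,"dy": 0,"dz": -15,"yaw": 0},{"fingers": -1,"dx": 0,"dy": 0,"dz": -45,"yaw": 0},{"fingers": -1,"dx": 0,"dy": 0,"dz": -90,"yaw": 0},{"fingers": -1,"dx": 0,"dy": 0,"dz": -140,"yaw": 0},{"fingers": -1,"dx": 40,"dy": 0,"dz": -180,"yaw": 0},{"fingers": -1,"dx": 90,"dy": 0,"dz": -200,"yaw": 0},{"fingers": -1,"dx": 130,"dy": -30,"dz": -200,"yaw": 0},{"fingers": -1,"dx": 150,"dy": -80,"dz": -200,"yaw": 0},{"fingers": -1,"dx": 150,"dy": -120,"dz": -200,"yaw": 0},{"fingers": -1,"dx": 150,"dy": -120,"dz": -200,"yaw": 0}])

```text
time_s: 30.78
eef_pos: [0.4668, 0.0367, 0.2369]
orientation: [-0.099, 0.995, -0.0, 0.001]
force: [-0.5, 0.4, 0.4]
grip_width: 0.0854
```

```bash
python3 - <<'E'
from h import *
import pickle
S=cam("side");T=cam("top");s=S["img"];t=T["img"]
pickle.dump(S,open("side2.pkl","wb"));pickle.dump(T,open("top2.pkl","wb"))
cv2.imwrite("pics/t8.png",t);cv2.imwrite("pics/s8.png",s)
a=cv2.resize(t[165:235,235:305],(400,400),interpolation=cv2.INTER_CUBIC)
b=cv2.resize(s[140:210,265:335],(400,400),interpolation=cv2.INTER_CUBIC)
cv2.imwrite("pics/z8.png",np.hstack([a,b]))
E
python3 go.py
```

```text
t 30.875 tcp [0.4665 0.0388 0.2363] F [-0.6855  0.9458 -0.1476] w 0.08542625991026948 j6 -1.7794768161189949 tool axes x [-0.9799 -0.1994 -0.0012] y [-0.1994  0.9799  0.0004] z [ 0.0011  0.0007 -1.    ]
```

View pics/z8.png

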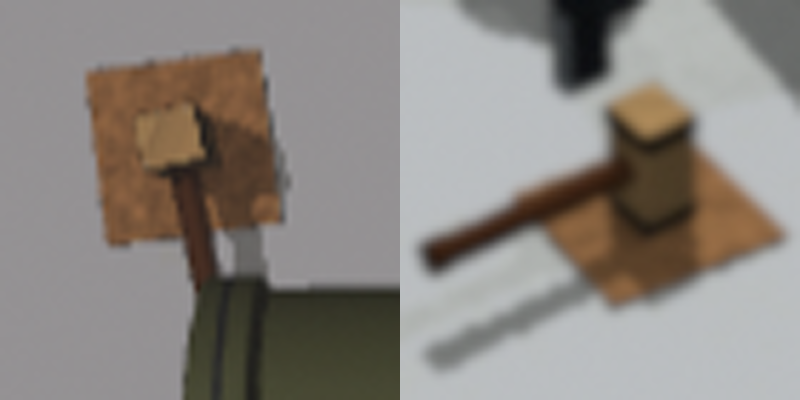

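View pics/s8.png

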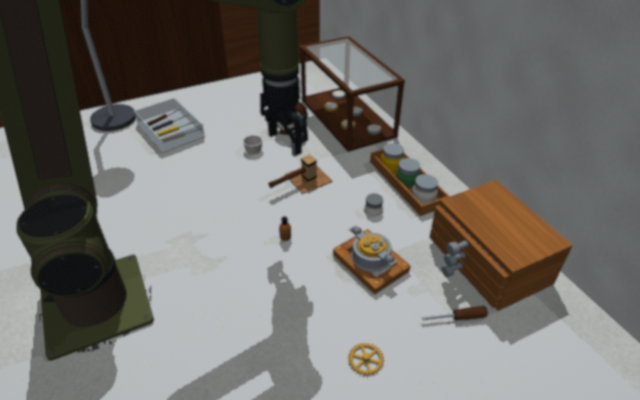

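The mallet stands upright and released near the middle of the pad. In the zoomed pictures the head's top face is at (171,137) in the top view and (650,113) in the side view. I'll measure it.

Run:
```python
from m import *
np.set_printoptions(precision=4,suppress=True)
T=pickle.load(open("top2.pkl","rb"));S=pickle.load(open("side2.pkl","rb"))
print(two(T,tl(171,137),S,sl(250,113)),onz(T,tl(171,137),.07),onz(S,sl(250,113),.07))
o=pickle.load(open("side0.pkl","rb"))["img"];d=cv2.absdiff(o,S["img"]).max(2)>60
for n,(x,y,w,h) in dict(bottle=(275,212,20,32),jar=(362,190,24,26),wheel=(342,340,46,40),cup=(240,132,26,26),driver=(420,300,70,25)).items(): print(n,d[y:y+h,x:x+w].mean())
```

```text
(array([0.5915, 0.1858, 0.0672]), np.float64(0.00048190424072067886)) [0.5915 0.1853 0.07  ] [0.5897 0.1825 0.07  ]
bottle 0.0
jar 0.0
wheel 0.0
cup 0.0
driver 0.0
```

```bash
python3 -c "
from plant import bot
print(bot.close_job())"
```

```text
the job is handed in; nothing more can be done
None
```

I drove the movement down with the mallet, switching bosses each time it bound, until both ends of the strap stopped. I then stood the mallet back on its pad, let go and handed the job in at about 31 s.

- **Seating:** Both ends came to a firm stop at the same tool height (0.1047–0.1048 m). A second press on the right boss stopped at that height again.
- **Force:** The highest reading at the end of any move was about 21 N on the bosses, once the mallet's weight is added back, against the 23 N limit. I only get a reading at the end of each move, so a brief peak in between would not show.
- **Mallet:** It stands upright and released. The head's centre measures (0.5915, 0.186) m against a pad centre of about (0.591, 0.187) m, so it is 1–2 mm off the middle.
- **Rest of the bench:** The bottle, jar, cup, wheel and screwdriver show no change between the first and last side pictures. I did not compare the desk clock, which the arm partly hides in the last side view. The arm ended clear of everything.

**One disagreement:** measuring the boss tops from the two pictures gave 67 and 70 mm instead of 74 mm. I took this as the error of the small images, since neither end can go below its stop and the force readings agree on both sides.

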